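# Shoot the barrel bolt on the hardware chest

## Robot

A 6-joint arm with a two-finger parallel gripper is mounted at the origin on a cart in front of the work surface, level with it; the furniture and walls round the work are solid. World frame = base frame: x ahead of the robot, y to its left, z up, the work surface at z = 0. Lengths are in m, angles in rad, forces in N, time in s.
With the tool pointing down it reaches from about 0.375 to 0.9 m from the base axis. Payload 3.1 kg.
Tool frame: the origin (TCP) lies between the finger pads; the fingertips stand 17 mm ahead of it and the grasp point (between the pads) lies 2 mm behind it (robot.nose_length is the distance from the TCP to the fingertips, in m); z points along the fingers, y is the line along which they close (so a half turn about z gives the same grasp; the last joint's range is limited). The gripper opens to 87 mm and grips with 3 to 60 N. Pads are 19 mm wide; open, the fingers measure 117 mm over their backs; the gripper's body (75 mm by 190 mm) begins 51 mm behind the grasp point.
Start: joints at [1.042, 0.527, 1.433, -0, 1.181, -0.178], TCP at [0.214, 0.587, 0.207] pointing down, gripper open.
Joint ranges: [-3.08, 3.08], [-0.75, 2.2], [0.22, 2.44], [-1.43, 4.57], [0, 2.65], [-2.85, 2.85]. Speed limits (rad/s): [2.79, 2.79, 3.14, 3.14, 3.14, 3.14].

## Interface

Orientations are given as a unit quaternion [x, y, z, w].
In Python, from rig import robot, cams gives the robot as it stands.
- The arm moves only by the shell command python3 -m pendant 'ROWS' [FORCE]. ROWS is JSON, a list of rows, each an object with "jaw": the opening, from 0 (shut) to 1 (fully open); "linear": the shift along the tool's x, y, z in cm, a list of three; "twist": the turn about the tool's z in degrees. A call has 1 to 12 rows; each row shifts and turns the commanded pose from where the row before left it, along the tool's axes as they then stand; what a row does not reach is not made up. A row lasts 1/12 s, in which the tool goes at most 41.7 mm and 7.16 degrees, less where a joint would pass 70% of its speed; a pose out of reach is approached as far as the arm can. A call is refused whole if a number of a shift passes 4.17 or a number of a turn 7.16, either way. A call with a gripper value outside its range is refused whole. The fingers move at their own pace and stop on an object; FORCE is the grip in N (left out, the last holds). Time passes only in rows, so rows that do not move let the fingers close. It gives the time, the measured TCP pose, the force, the opening and the grip force at its end, in the units of the state.
- robot.get_obs(): the state, without advancing time (a new reading comes with each control period).
- cams.camera(name): name is "scene" or "side" or "wrist"; returns a dict with "color" (384x512x3 uint8, blue, green, red), "depth" (384x512 float32, m along the optical axis (not along the pixel's ray), 0 where there is no reading), "fov_y" (degrees; the focal length in pixels is half the picture's height over the tangent of half this angle, whatever the lens; pixels are square), "cx", "cy" (the principal point, pixels), "k1" (the pictures are not rectified: a ray, as slopes to the right and down, at radius r is drawn at 1 + k1 r^2 times it, then the intrinsics apply), "view" (4x4, takes a point from world to camera coordinates). Camera axes: x right, y down, z forward; pixel columns grow to the right and rows downward; lengths in m; the calibration is good to about 2 mm. A picture is of the moment at which its call begins.
- robot.hand_in(): hands the job in; it is judged then, once.
The state is a dict: "time": time; "q": joint angles; "joint_velocities": joint speeds; "joint_torque": joint torques, N m; "position": TCP position; "tool_rot": TCP orientation; "ft_force": force on the tool from outside, world axes, zero at the start; "moment": the same for the moment, N m; "grip_width": finger opening in m; "grip_force": force on a finger pad.
Only numpy, scipy, OpenCV 4.12 (cv2) and the standard library are available. Lean on these libraries where they do the work, as an engineer would, in place of code of your own. Each camera call takes 0.05 s, during which the arm holds its last target. There are 200 camera calls.

## Task

Bolt the chest's lid shut: lift the handle of the steel slide bolt on its top out of the notch it lies in, slide the bolt across into the keeper, and lower the handle fully down into the other notch. The second notch's plate is adjustable, so feel gently for where the handle drops in, and never force the knob. Leave the hex bolt and the spark plug lying on the lid, and the roll of tape beside it, where they are, and let go of the knob at the end.

Things in the scene. Friction and masses are not known exactly. Their poses are not given: they have to be found in the camera images.
- chest: Plywood chest fixed to the bench, 190 (x) x 330 (y) x 100 mm high; origin centre of its underside, x away from its front, y along the bolt. On its flat top: a 15 mm rod in two guides, keeper block at y = +104 mm (all to 43 mm above the top), and before the rod two upright notched plates, 17 to 24 mm from its axis towards -x, tops 54 mm above the top. Room before and above them is free.
- bolt_axis (a point): Point on the axis of the bolt rod, level with the middle of the near notch, 30 mm above the chest's top (x = 25, y = -55, z = 130 mm in the chest's frame), fixed to the chest. Its axes are the chest's: the bolt slides home along +y.
- knob: Steel ball knob, 20 mm diameter, on an 8 mm stem; origin: ball centre, 62 mm from the rod's axis, about which it turns; it slides with the bolt. It starts on the -x side of the rod, 0.35 rad above level, 51 mm above the chest's top. Pinch it from above, fingers closing along the chest's y; it can turn between them. Pressing the stem on a plate edge bears there with 1.7 times the push on the knob.
- bolt (a joint): Slide along the chest's +y, m. 0: middle of the near notch, where it starts (play 1.5 mm); stops at -0.008 and 0.079; friction 1.5 N. The middle of the far notch (stem play 1.5 mm either way) lies anywhere from 0.044 to 0.073, differs each time and is not measured: find it by feel. On both sides of it, from 0.037 to the stop, a level plate edge carries the stem.
- handle (a joint): Turn of the handle about the rod, rad. 0: fully down in a notch, at its stop (stem 0.35 rad above level); grows as the knob rises; upright at 1.22; stop at 1.75. The stem rests on the plate edges at about 0.63, clears them above 0.7, and goes down to 0 in a notch only. Stiff: stays where it is left (0.06 N m, 1 N at the knob).
- bolt_m10: Loose hex bolt with nut, 18x50x16 mm, lying on the left front part of the chest's top. Leave it alone.
- spark_plug: Loose spark plug, 23x68x20 mm, lying on the chest's top behind the bolt rod. Leave it alone.
- tape_black: Loose roll of tape, 90 mm diameter, 19 mm high, lying flat on the bench right of the chest. Leave it alone.

How it is judged:
By the outcome, as a careful person would: the job done as asked, in the order asked, and still so for the second after the job is handed in, with the robot touching nothing.
It also fails if it takes over 67 s, if anything falls off the work surface, if the arm or the gripper's body presses on something with over 40 N, if the wrist force passes 120 N, or if a joint passes its speed limit or range.

## Working session

There is one attempt and no reset: what is moved stays moved. The work goes in short steps, Python scripts to look and compute and a shell command to move; the robot and the scene stay as the last step left them, time stands still between calls to the robot, and variables do not carry over. Pictures are saved under pics/ and viewed, at most 10 in all, crops included, and the job is handed in when it is done.

```bash
mkdir -p pics
cat > h.py <<'E'
import numpy as np, cv2
from rig import robot, cams
def shot(n,f):
    c=cams.camera(n); cv2.imwrite(f'pics/{f}.png',c['color']); np.savez(f'{f}.npz',**c); return c
def pt(c,u,v,r=0):
    """pixel -> world, via depth"""
    f=c['color'].shape[0]/2/np.tan(np.radians(float(c['fov_y']))/2)
    d=np.array([(u-c['cx'])/f,(v-c['cy'])/f]); s=d.copy()
    for _ in range(20): s=d/(1+c['k1']*(s@s))
    z=c['depth'][int(round(v))-r:int(round(v))+r+1,int(round(u))-r:int(round(u))+r+1]; z=np.median(z[z>0]) 
    p=np.array([s[0]*z,s[1]*z,z,1]); return (np.linalg.inv(c['view'])@p)[:3]
E
python3 - <<'E'
from h import *
a=shot('scene','s1');b=shot('side','d1')
cv2.imwrite('pics/s1b.png',cv2.resize(a['color'],(800,600)));cv2.imwrite('pics/d1b.png',cv2.resize(b['color'],(800,600)))
o=robot.get_obs();print(o['position'],o['tool_rot'],o['ft_force'],o['grip_width'],o['time'])
E
```

```text
[0.21382418 0.58656428 0.2064696 ] [ 1.73998867e-01  9.84745381e-01 -9.10466582e-04 -3.16848403e-04] [-0.10846596  0.20076832 -0.23774099] 0.08722438634160723 0.1
```

View pics/s1b.png

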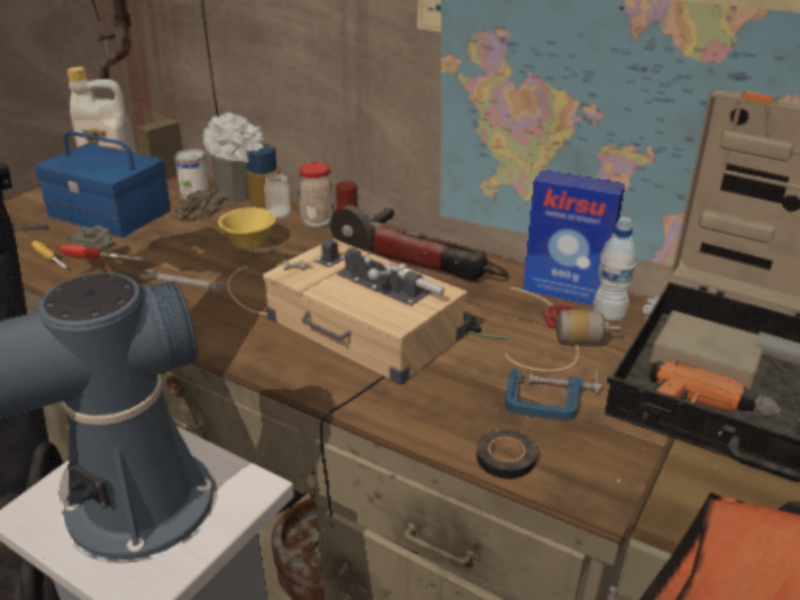

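View pics/d1b.png

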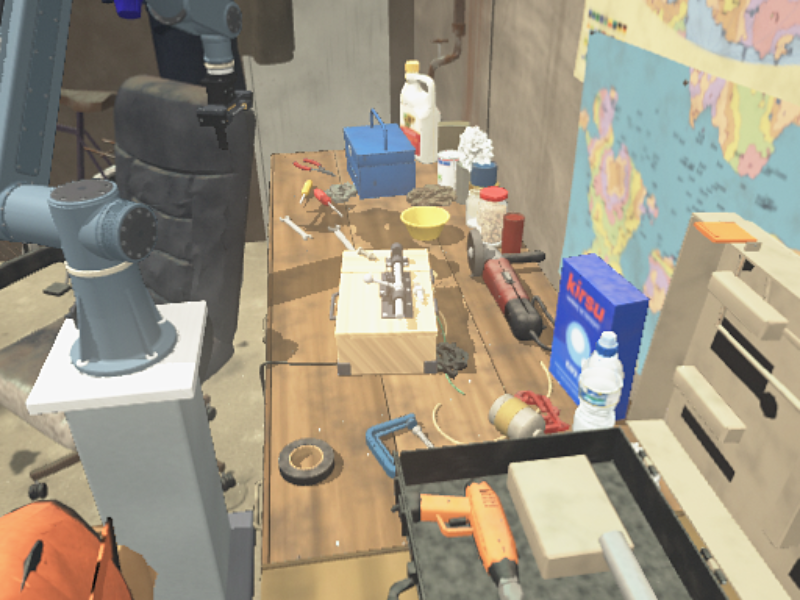

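The scene picture shows the chest at about (365,305) of the 800-wide view, with the knob near (375,272). The side view shows the knob near (369,281). I'll enlarge both.

Run:
```python
from h import *
a=cv2.imread('pics/s1.png')[145:250,165:305];cv2.imwrite('pics/s1c.png',cv2.resize(a,None,fx=5.5,fy=5.5,interpolation=2))
a=cv2.imread('pics/d1.png')[150:245,205:290];cv2.imwrite('pics/d1c.png',cv2.resize(a,None,fx=6,fy=6,interpolation=2))
```

```text
(no output)
```

View pics/s1c.png

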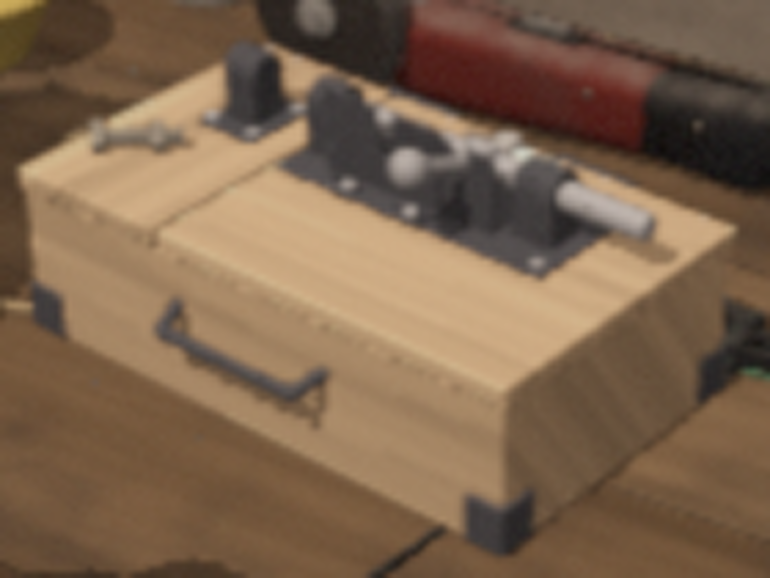

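View pics/d1c.png

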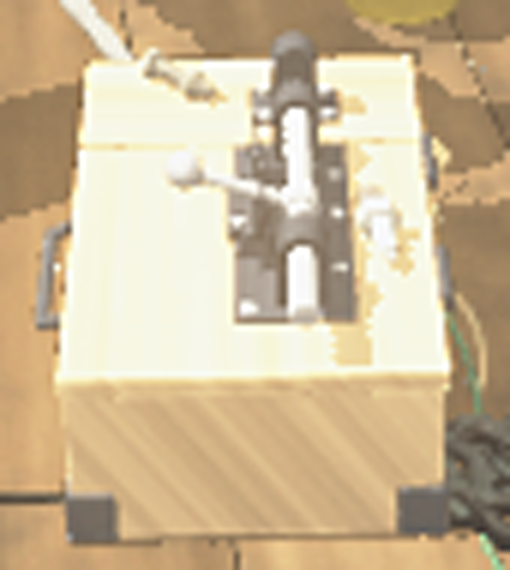

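The scene crop shows the lid corners at (22,175), (508,392) and (735,232) and the knob at (405,168). The side crop shows the lid corners at (60,382), (447,380), (85,60) and (412,57), with the knob at (184,168).

Run:
```python
from h import *
from scipy.optimize import least_squares
a=np.load('s1.npz');b=np.load('d1.npz')
def proj(c,p):
    f=c['color'].shape[0]/2/np.tan(np.radians(float(c['fov_y']))/2)
    q=(c['view']@np.append(p,1))[:3]; s=q[:2]/q[2]; s=s*(1+c['k1']*(s@s)); return s*f+[c['cx'],c['cy']]
S=lambda u,v:np.array([u/5.5+165-.5,v/5.5+145-.5]); D=lambda u,v:np.array([u/6+205-.5,v/6+150-.5])
k=np.array([25-62*np.cos(.35),-55,130+62*np.sin(.35)])/1e3
C=lambda x,y:np.array([x*.095,y*.165,.1])
ob=[(a,S(22,175),C(-1,1)),(a,S(508,392),C(-1,-1)),(a,S(735,232),C(1,-1)),(a,S(405,168),k),
(b,D(60,382),C(-1,-1)),(b,D(447,380),C(1,-1)),(b,D(85,60),C(-1,1)),(b,D(412,57),C(1,1)),(b,D(184,168),k)]
R=lambda t:np.array([[np.cos(t),-np.sin(t),0],[np.sin(t),np.cos(t),0],[0,0,1]])
T=lambda s,p:R(s[3])@p+s[:3]
r=least_squares(lambda s:np.concatenate([proj(c,T(s,p))-u for c,u,p in ob]),[.6,.0,0,0])
print(r.x,r.fun.reshape(-1,2).round(1)); s=r.x
print('knob',T(s,k),'axis',T(s,np.array([.025,-.055,.13])))
print(pt(a,*S(405,168)),pt(b,*D(184,168)))
```

```text
[ 0.54155106 -0.02190993 -0.00272963 -0.12665693] [[-0.7 -0.9]
 [-0.6  0.1]
 [ 0.3 -0.6]
 [ 0.7  0.5]
 [-0.7  0.1]
 [ 0.6 -1. ]
 [ 0.3  0.9]
 [-0.2  0.2]
 [-0.1  0.9]]
knob [ 0.5016287  -0.07227039  0.14853003] axis [ 0.55940328 -0.07962733  0.12727037]
[ 0.48870304 -0.07867112  0.15841777] [ 0.50084961 -0.08384445  0.15833041]
```

```bash
python3 -m pendant '[{"jaw":1,"linear":[0,0,-0.6],"twist":-6.4},{"jaw":1,"linear":[0,0,-0.6],"twist":-6.4},{"jaw":1,"linear":[-1.53,-2.59,-0.1],"twist":0},{"jaw":1,"linear":[-1.53,-2.59,-0.1],"twist":0},{"jaw":1,"linear":[-1.53,-2.59,-0.1],"twist":0},{"jaw":1,"linear":[-1.53,-2.59,-0.1],"twist":0},{"jaw":1,"linear":[-1.53,-2.59,-0.1],"twist":0},{"jaw":1,"linear":[-1.53,-2.59,-0.1],"twist":0},{"jaw":1,"linear":[-1.53,-2.59,-0.1],"twist":0},{"jaw":1,"linear":[-1.53,-2.59,-0.1],"twist":0},{"jaw":1,"linear":[-1.53,-2.59,-0.1],"twist":0},{"jaw":1,"linear":[-1.53,-2.59,-0.1],"twist":0}]' 10
python3 -m pendant '[{"jaw":1,"linear":[-1.53,-2.59,-0.1],"twist":0},{"jaw":1,"linear":[-1.53,-2.59,-0.1],"twist":0},{"jaw":1,"linear":[-1.53,-2.59,-0.1],"twist":0},{"jaw":1,"linear":[-1.53,-2.59,-0.1],"twist":0},{"jaw":1,"linear":[-1.53,-2.59,-0.1],"twist":0},{"jaw":1,"linear":[-1.53,-2.59,-0.1],"twist":0},{"jaw":1,"linear":[-1.53,-2.59,-0.1],"twist":0},{"jaw":1,"linear":[-1.53,-2.59,-0.1],"twist":0},{"jaw":1,"linear":[-1.53,-2.59,-0.1],"twist":0},{"jaw":1,"linear":[-1.53,-2.59,-0.1],"twist":0},{"jaw":1,"linear":[-1.53,-2.59,-0.1],"twist":0},{"jaw":1,"linear":[0,0,0],"twist":0}]'
python3 - <<'E'
from h import *
w=shot('wrist','w1'); cv2.imwrite('pics/w1b.png',cv2.resize(w['color'],(800,600)))
E
```

```text
time: 1.1
position: [0.3333, 0.3094, 0.2292]
tool_rot: [0.063, 0.998, -0.0, -0.0]
ft_force: [-0.0, -0.6, -0.4]
grip_width: 0.0873
grip_force: 0.0
time: 2.1
position: [0.4676, 0.0024, 0.2407]
tool_rot: [0.065, 0.998, -0.001, 0.002]
ft_force: [0.6, -1.2, -0.4]
grip_width: 0.0871
grip_force: 0.0
```

View pics/w1b.png

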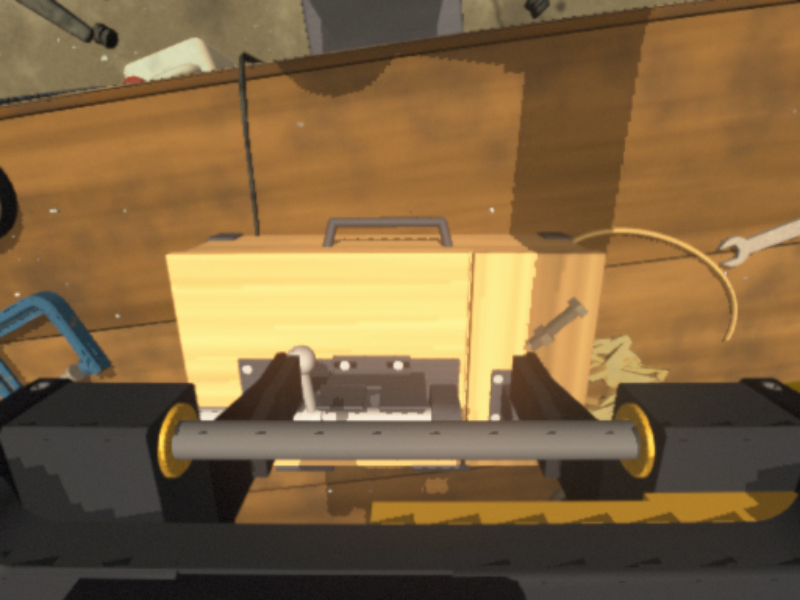

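The wrist view shows the knob at (302,358), with the stem running down to the rod at (310,410). The lid's front corners are at (168,254) and (603,254).

Run:
```python
from h import *
c=np.load('w1.npz')
C=np.linalg.inv(c['view'])[:3,3]
def atz(u,v,z):
    u,v=u*.64-.2,v*.64-.2
    p=pt(c,u,v,1); d=p-C; return C+d*(z-C[2])/d[2]
k=atz(302,358,.151);l=atz(603,254,.1);r=atz(168,254,.1)
print(k,pt(c,193,229,1),l,r,np.hypot(*(l-r)[:2]),np.arctan2(-(l-r)[0],(l-r)[1]))
o=robot.get_obs();p=o['position'];from scipy.spatial.transform import Rotation as Q
R=Q.from_quat(o['tool_rot']).as_matrix();print(p,R.round(3)); 
print('to hover tool shift cm',R.T@(np.array([k[0],k[1],.20])-p)*100)
```

```text
[ 0.49965566 -0.07205647  0.151     ] [ 0.49622994 -0.06956435  0.15897674] [0.4675568  0.14993708 0.1       ] [ 0.42576675 -0.17079817  0.1       ] 0.323446300182653 -0.1295646342173631
[0.46567375 0.00475856 0.24025504] [[-0.991  0.13   0.001]
 [ 0.13   0.991 -0.   ]
 [-0.001 -0.    -1.   ]]
to hover tool shift cm [-4.36575604 -7.17223241  4.032013  ]
```

```bash
python3 -m pendant '[{"jaw":1,"linear":[-1.5,-2.4,0],"twist":0},{"jaw":1,"linear":[-1.5,-2.4,1],"twist":0},{"jaw":1,"linear":[-1.4,-2.4,1],"twist":0},{"jaw":1,"linear":[0,0,2],"twist":0},{"jaw":1,"linear":[0,0,2],"twist":0},{"jaw":1,"linear":[0,0,1],"twist":0},{"jaw":1,"linear":[0,0,0],"twist":0},{"jaw":1,"linear":[0,0,0],"twist":0}]'
```

```text
time: 2.82
position: [0.498, -0.0688, 0.1698]
tool_rot: [0.063, 0.998, 0.0, -0.001]
ft_force: [0.4, -0.4, 0.4]
grip_width: 0.0868
grip_force: 0.0
```

```bash
python3 -m pendant '[{"jaw":0.6,"linear":[-0.24,-0.29,1.1],"twist":0},{"jaw":0.5,"linear":[0,0,1],"twist":0},{"jaw":0.4,"linear":[0,0,0],"twist":0},{"jaw":0.3,"linear":[0,0,0],"twist":0},{"jaw":0.3,"linear":[0,0,0],"twist":0},{"jaw":0,"linear":[0,0,0],"twist":0},{"jaw":0,"linear":[0,0,0],"twist":0},{"jaw":0,"linear":[0,0,0],"twist":0},{"jaw":0,"linear":[0,0,0],"twist":0},{"jaw":0,"linear":[0,0,0],"twist":0}]' 8
python3 - <<'E'
from h import *
w=shot('wrist','w2'); cv2.imwrite('pics/w2b.png',cv2.resize(w['color'][150:384,80:420],None,fx=2.3,fy=2.3))
E
```

```text
time: 3.65
position: [0.501, -0.0731, 0.1495]
tool_rot: [0.063, 0.998, -0.0, 0.0]
ft_force: [0.4, -0.0, -0.7]
grip_width: 0.0281
grip_force: 0.0
```

View pics/w2b.png

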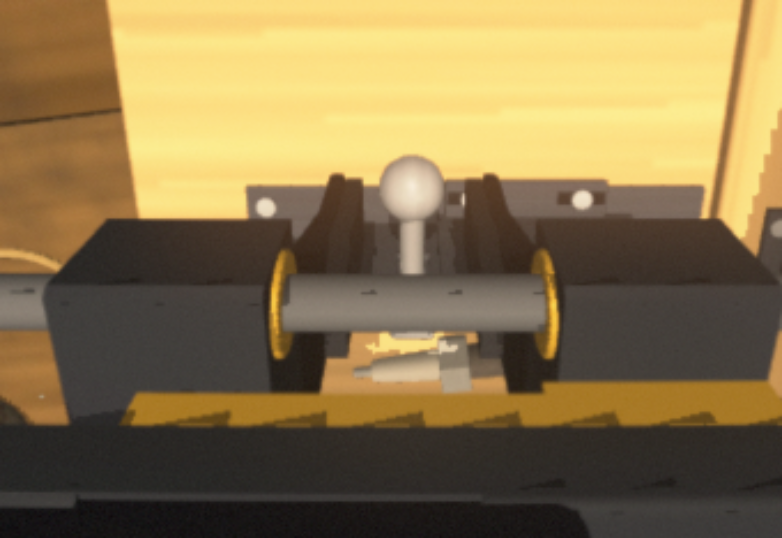

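The knob at (411,188) lies midway between the fingers. I'll check its x offset with depth.

Run:
```python
from h import *
c=np.load('w2.npz'); C=np.linalg.inv(c['view'])[:3,3]
u,v=80+411/2.3,150+188/2.3
p=pt(c,u,v,1); d=(p-C)/np.linalg.norm(p-C); print(p, p+d*.01, C)
for uu,vv in((337,178),(490,178),(345,185),(480,190)): print(pt(c,80+uu/2.3,150+vv/2.3,0))
o=robot.get_obs();print(o['position'],o['grip_width'])
```

```text
[ 0.4967794  -0.07264216  0.15968968] [ 0.50110233 -0.07322358  0.15069112] [ 0.41656589 -0.06185374  0.32666097]
[ 0.48729475 -0.09160545  0.16807331]
[ 0.49233352 -0.05052662  0.16836933]
[ 0.48889941 -0.08950751  0.16964521]
[ 0.49307151 -0.05380225  0.17334647]
[ 0.50094373 -0.07308286  0.14946928] 0.024206716278639
```

```bash
python3 -m pendant '[{"jaw":0,"linear":[0,0,0],"twist":0},{"jaw":0,"linear":[0,0,0],"twist":0},{"jaw":0,"linear":[0,0,0],"twist":0},{"jaw":0,"linear":[0,0,0],"twist":0}]' 12
python3 -m pendant '[{"jaw":0,"linear":[-0.25,0,-0.56],"twist":0},{"jaw":0,"linear":[-0.28,0,-0.55],"twist":0},{"jaw":0,"linear":[-0.36,0,-0.51],"twist":0},{"jaw":0,"linear":[-0.39,0,-0.48],"twist":0},{"jaw":0,"linear":[0,0,0],"twist":0},{"jaw":0,"linear":[0,0,0],"twist":0}]'
```

```text
time: 4.03
position: [0.5009, -0.0731, 0.1493]
tool_rot: [0.063, 0.998, 0.0, -0.0]
ft_force: [0.2, -0.2, -0.1]
grip_width: 0.0021
grip_force: 0.0
time: 4.53
position: [0.5143, -0.0749, 0.1709]
tool_rot: [0.063, 0.998, -0.0, 0.001]
ft_force: [-0.3, 0.9, -0.8]
grip_width: 0.0008
grip_force: 0.0
```

Run:
```python
from h import *
w=shot('wrist','w3'); a=w['color'][150:384,80:420]
s=shot('side','d3')['color'][130:230,190:300]
cv2.imwrite('pics/w3b.png',np.hstack([cv2.resize(a,(480,330)),cv2.resize(s,(300,330))]))
o=robot.get_obs();print(o['position'],o['grip_width'],o['ft_force'])
```

```text
[ 0.5133492  -0.07454144  0.17027673] 0.0006693164440556293 [-0.99282128 -0.18720009 -0.43079675]
```

View pics/w3b.png

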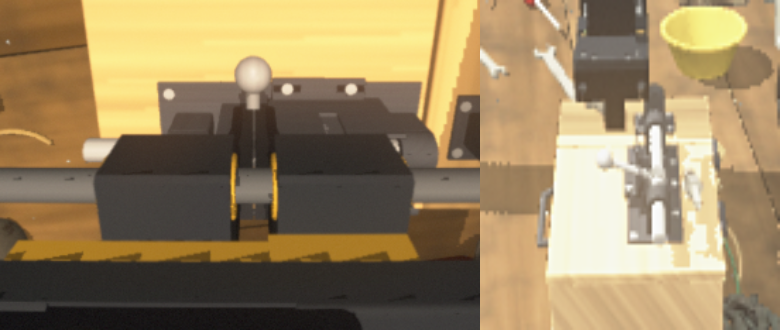

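Run:
```python
from h import *
def proj(c,p):
    f=c['color'].shape[0]/2/np.tan(np.radians(float(c['fov_y']))/2)
    q=(c['view']@np.append(p,1))[:3]; s=q[:2]/q[2]; s=s*(1+c['k1']*(s@s)); return s*f+[c['cx'],c['cy']]
d=np.load('d3.npz');w=np.load('w3.npz');o=robot.get_obs();P=o['position'];tip=P-[0,0,.017]
U=lambda p:((p-[190,130])*[300/110,3.3]+[480,0]).round()
V=lambda p:((p-[80,150])*[480/340,330/234]).round()
K=np.array([.501,-.073,.151])
for n,p in(('tcp',P),('tip',tip),('K',K)): print(n,U(proj(d,p)),V(proj(w,p)))
C=np.linalg.inv(w['view'])[:3,3]
p=pt(w,80+253*340/480,150+75*234/330,1);e=(p-C)/np.linalg.norm(p-C);print(p,p+e*.01,'cam',C)
print('side finger',pt(d,190+133/300*110,130+120/3.3),pt(d,190+125/300*110,130+158/3.3,1))
print(np.linalg.inv(d['view'])[:3,3])
```

```text
tcp [613. 139.] [253. 112.]
tip [614. 155.] [253.  98.]
K [602. 158.] [253.  75.]
[ 0.49761941 -0.07252818  0.16075746] [ 0.50102703 -0.07297793  0.15136673] cam [ 0.42969311 -0.06356302  0.34794893]
side finger [ 0.51278107 -0.084851    0.19559844] [ 0.50293045 -0.08255747  0.15609472]
[ 0.39492411 -1.23305742  0.81460372]
```

Run:
```python
from h import *
print(robot.nose_length,[x for x in dir(robot) if x[0]!='_'])
s=np.load('d3.npz');w=np.load('w3.npz')
a=s['color'][100:190,205:275]; b=w['color'][180:330,190:330]
cv2.imwrite('pics/x3.png',np.hstack([cv2.resize(a,(420,540),interpolation=2),cv2.resize(b,(380,540))]))
d=s
for r in range(130,182,3): print(r,pt(d,190+133/300*110,r).round(3))
```

```text
0.017 ['Unreachable', 'get_obs', 'hand_in', 'nose_length']
130 [ 0.512 -0.124  0.329]
133 [ 0.512 -0.125  0.32 ]
136 [ 0.511 -0.128  0.312]
139 [ 0.512 -0.122  0.301]
142 [ 0.51  -0.138  0.299]
145 [ 0.507 -0.158  0.3  ]
148 [ 0.506 -0.171  0.297]
151 [ 0.506 -0.167  0.287]
154 [ 0.506 -0.161  0.274]
157 [nan nan nan]
160 [ 0.505 -0.164  0.258]
163 [ 0.513 -0.083  0.206]
166 [ 0.513 -0.084  0.197]
169 [0.529 0.077 0.098]
172 [0.526 0.049 0.102]
175 [0.524 0.032 0.101]
178 [ 0.513 -0.069  0.147]
181 [ 0.519 -0.011  0.103]
  return _methods._mean(a, axis=axis, dtype=dtype,
  ret = ret.dtype.type(ret / rcount)
```

View pics/x3.png

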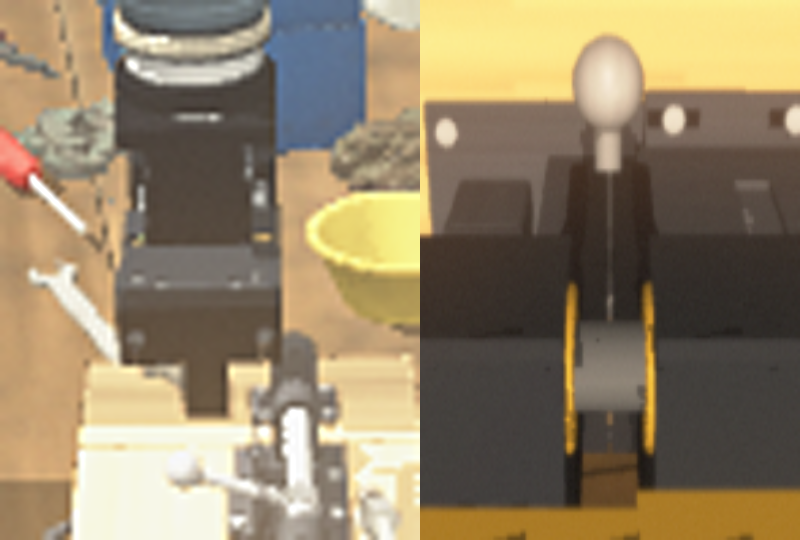

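The side and wrist depth both show the fingertips about 35 mm higher than the reported TCP implies, at 0.188 m instead of 0.153 m, while x and y agree. The handle hasn't moved. I'll open the gripper, go 35 mm lower by the reported z, and check before closing.

```bash
python3 -m pendant '[{"jaw":0.5,"linear":[0.62,0,0],"twist":0},{"jaw":0.5,"linear":[0.62,0,0],"twist":0},{"jaw":0.5,"linear":[0,0,0],"twist":0},{"jaw":0.5,"linear":[0,0,0],"twist":0},{"jaw":0.5,"linear":[0,0,0],"twist":0},{"jaw":0.5,"linear":[0,0,1],"twist":0},{"jaw":0.5,"linear":[0,0,1],"twist":0},{"jaw":0.5,"linear":[0,0,1],"twist":0},{"jaw":0.5,"linear":[0,0,1],"twist":0},{"jaw":0.5,"linear":[0,0,0.6],"twist":0},{"jaw":0.5,"linear":[0,0,0],"twist":0}]'
python3 - <<'E'
from h import *
w=shot('wrist','w4'); s=shot('side','d4')
a=s['color'][120:210,205:275]; b=w['color'][150:384,80:420]
cv2.imwrite('pics/x4.png',np.hstack([cv2.resize(a,(320,411),interpolation=2),cv2.resize(b,(480,411))]))
E
```

```text
time: 5.55
position: [0.5005, -0.0729, 0.123]
tool_rot: [0.063, 0.998, 0.0, -0.001]
ft_force: [0.2, -0.4, -0.7]
grip_width: 0.0434
grip_force: 0.0
```

View pics/x4.png

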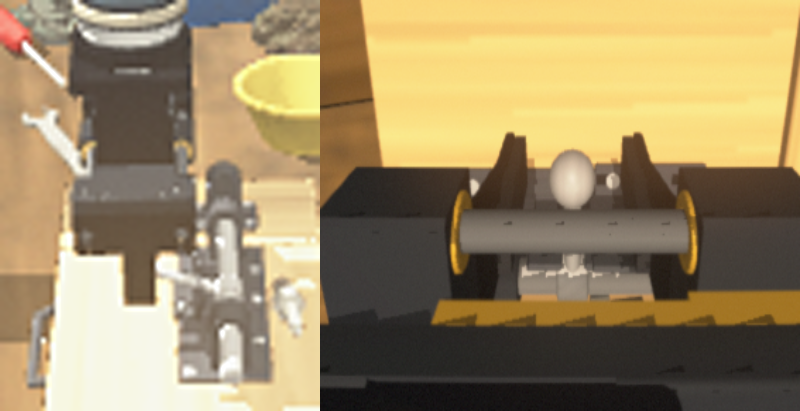

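Now the fingers straddle the knob, with the tips below it. I'll go 7 mm lower and close.

```bash
python3 -m pendant '[{"jaw":0.5,"linear":[0,0,0.7],"twist":0},{"jaw":0,"linear":[0,0,0],"twist":0},{"jaw":0,"linear":[0,0,0],"twist":0},{"jaw":0,"linear":[0,0,0],"twist":0},{"jaw":0,"linear":[0,0,0],"twist":0},{"jaw":0,"linear":[0,0,0],"twist":0},{"jaw":0,"linear":[0,0,0],"twist":0},{"jaw":0,"linear":[0,0,0],"twist":0}]' 12
```

```text
time: 6.32
position: [0.5015, -0.0732, 0.1176]
tool_rot: [0.063, 0.998, -0.0, 0.0]
ft_force: [-0.2, -0.8, 1.4]
grip_width: 0.0188
grip_force: 12.0
```

```bash
python3 -m pendant '[{"jaw":0,"linear":[-0.11,0,-0.28],"twist":0},{"jaw":0,"linear":[-0.14,0,-0.28],"twist":0},{"jaw":0,"linear":[-0.14,0,-0.28],"twist":0},{"jaw":0,"linear":[-0.14,0,-0.27],"twist":0},{"jaw":0,"linear":[-0.18,0,-0.26],"twist":0},{"jaw":0,"linear":[-0.18,0,-0.25],"twist":0},{"jaw":0,"linear":[-0.19,0,-0.25],"twist":0},{"jaw":0,"linear":[-0.2,0,-0.23],"twist":0},{"jaw":0,"linear":[0,0,0],"twist":0}]'
```

```text
time: 7.07
position: [0.5143, -0.0748, 0.1389]
tool_rot: [0.063, 0.998, -0.0, 0.0]
ft_force: [-1.9, -1.0, 2.3]
grip_width: 0.019
grip_force: 12.0
```

```bash
python3 -m pendant '[{"jaw":0,"linear":[-0.22,0,-0.22],"twist":0},{"jaw":0,"linear":[-0.22,0,-0.21],"twist":0},{"jaw":0,"linear":[-0.24,0,-0.2],"twist":0},{"jaw":0,"linear":[-0.25,0,-0.18],"twist":0},{"jaw":0,"linear":[-0.26,0,-0.18],"twist":0},{"jaw":0,"linear":[-0.27,0,-0.16],"twist":0},{"jaw":0,"linear":[-0.27,0,-0.15],"twist":0},{"jaw":0,"linear":[-0.28,0,-0.13],"twist":0},{"jaw":0,"linear":[-0.29,0,-0.12],"twist":0},{"jaw":0,"linear":[0,0,0],"twist":0},{"jaw":0,"linear":[0,0,0],"twist":0}]'
```

```text
time: 7.98
position: [0.5381, -0.0778, 0.1545]
tool_rot: [0.063, 0.998, -0.0, 0.001]
ft_force: [-1.7, 0.1, 4.3]
grip_width: 0.0189
grip_force: 12.0
```

```bash
python3 -m pendant '[{"jaw":0,"linear":[0,0,-0.1],"twist":0},{"jaw":0,"linear":[0,0.2,0],"twist":0},{"jaw":0,"linear":[0,0.4,0],"twist":0},{"jaw":0,"linear":[0,0.4,0],"twist":0},{"jaw":0,"linear":[0,0.4,0],"twist":0},{"jaw":0,"linear":[0,0.4,0],"twist":0},{"jaw":0,"linear":[0,0.4,0],"twist":0},{"jaw":0,"linear":[0,0.4,0],"twist":0},{"jaw":0,"linear":[0,0.4,0],"twist":0},{"jaw":0,"linear":[0,0.4,0],"twist":0},{"jaw":0,"linear":[0,0.4,0],"twist":0},{"jaw":0,"linear":[0,0,0],"twist":0}]'
```

```text
time: 8.98
position: [0.5418, -0.0389, 0.1545]
tool_rot: [0.063, 0.998, 0.0, 0.0]
ft_force: [4.4, 0.8, -9.7]
grip_width: 0.0188
grip_force: 12.0
```

```bash
python3 -m pendant '[{"jaw":0,"linear":[0,0,0.07],"twist":0},{"jaw":0,"linear":[0.14,0,0.06],"twist":0},{"jaw":0,"linear":[0.14,0,0.06],"twist":0},{"jaw":0,"linear":[0.14,0,0.06],"twist":0},{"jaw":0,"linear":[0.14,0,0.07],"twist":0},{"jaw":0,"linear":[0.14,0,0.07],"twist":0},{"jaw":0,"linear":[0.13,0,0.08],"twist":0},{"jaw":0,"linear":[0,0,0],"twist":0},{"jaw":0,"linear":[0,0,0],"twist":0}]'
python3 - <<'E'
from h import *
o=robot.get_obs();print(o['position'],o['ft_force'])
E
```

```text
time: 9.73
position: [0.5335, -0.0391, 0.1503]
tool_rot: [0.063, 0.998, -0.0, 0.0]
ft_force: [4.6, 0.1, -6.5]
grip_width: 0.0187
grip_force: 12.0
[ 0.53352828 -0.03905617  0.15029162] [ 4.64844768  0.14802227 -6.52203788]
```

```bash
python3 -m pendant '[{"jaw":0,"linear":[-0.03,0,0.05],"twist":0},{"jaw":0,"linear":[0,0,0],"twist":0},{"jaw":0,"linear":[0,0,0],"twist":0}]'; python3 -m pendant '[{"jaw":0,"linear":[0.08,0,0.05],"twist":0},{"jaw":0,"linear":[0.08,0,0.05],"twist":0},{"jaw":0,"linear":[0.08,0,0.05],"twist":0},{"jaw":0,"linear":[0,0,0],"twist":0}]' ; python3 -m pendant '[{"jaw":0,"linear":[0.04,0,0.03],"twist":0},{"jaw":0,"linear":[0,0,0],"twist":0},{"jaw":0,"linear":[0,0,0],"twist":0}]' ; python3 -m pendant '[{"jaw":0,"linear":[0.04,0,0.03],"twist":0},{"jaw":0,"linear":[0,0,0],"twist":0},{"jaw":0,"linear":[0,0,0],"twist":0}]'
```

```text
time: 9.98
position: [0.5333, -0.039, 0.15]
tool_rot: [0.063, 0.998, -0.0, -0.0]
ft_force: [1.8, 0.1, -0.9]
grip_width: 0.0188
grip_force: 12.0
time: 10.32
position: [0.5306, -0.0386, 0.1482]
tool_rot: [0.063, 0.998, -0.0, -0.001]
ft_force: [0.4, 0.1, 0.1]
grip_width: 0.0187
grip_force: 12.0
time: 10.57
position: [0.5303, -0.0385, 0.1479]
tool_rot: [0.063, 0.998, -0.0, -0.001]
ft_force: [-1.7, 0.5, 3.5]
grip_width: 0.0185
grip_force: 12.0
time: 10.82
position: [0.5301, -0.0385, 0.1477]
tool_rot: [0.063, 0.998, -0.0, -0.0]
ft_force: [-1.8, 0.9, 4.2]
grip_width: 0.0186
grip_force: 12.0
```

```bash
(python3 -m pendant '[{"jaw":0,"linear":[0,0.08,0],"twist":0},{"jaw":0,"linear":[0,0,0],"twist":0}]';python3 -m pendant '[{"jaw":0,"linear":[0,0.08,0],"twist":0},{"jaw":0,"linear":[0,0,0],"twist":0}]';python3 -m pendant '[{"jaw":0,"linear":[0,0.08,0],"twist":0},{"jaw":0,"linear":[0,0,0],"twist":0}]')|grep -E 'pos|ft_'
```

```text
position: [0.5302, -0.038, 0.1477]
ft_force: [-2.0, -1.6, 4.8]
position: [0.5303, -0.0372, 0.1477]
ft_force: [-2.6, -1.3, 6.4]
position: [0.5304, -0.0363, 0.1476]
ft_force: [-1.7, -1.2, 4.8]
```

```bash
(python3 -m pendant '[{"jaw":0,"linear":[0,0.08,0],"twist":0},{"jaw":0,"linear":[0,0,0],"twist":0}]';python3 -m pendant '[{"jaw":0,"linear":[0,0.08,0],"twist":0},{"jaw":0,"linear":[0,0,0],"twist":0}]';python3 -m pendant '[{"jaw":0,"linear":[0,0.08,0],"twist":0},{"jaw":0,"linear":[0,0,0],"twist":0}]')|grep -E 'pos|ft_'
```

```text
position: [0.5305, -0.0355, 0.1477]
ft_force: [-3.3, -0.7, 5.4]
position: [0.5306, -0.0347, 0.1476]
ft_force: [-2.9, -0.9, 5.3]
position: [0.5306, -0.0339, 0.1476]
ft_force: [-2.7, -1.1, 5.1]
```

```bash
(python3 -m pendant '[{"jaw":0,"linear":[0,0.08,0],"twist":0},{"jaw":0,"linear":[0,0,0],"twist":0}]';python3 -m pendant '[{"jaw":0,"linear":[0,0.08,0],"twist":0},{"jaw":0,"linear":[0,0,0],"twist":0}]';python3 -m pendant '[{"jaw":0,"linear":[0,0.08,0],"twist":0},{"jaw":0,"linear":[0,0,0],"twist":0}]')|grep -E 'pos|ft_'
```

```text
position: [0.5307, -0.0331, 0.1476]
ft_force: [-1.7, -0.8, 4.5]
position: [0.5308, -0.0323, 0.1476]
ft_force: [-3.2, -0.6, 5.3]
position: [0.5309, -0.0315, 0.1476]
ft_force: [-2.1, -2.1, 5.3]
```

```bash
(python3 -m pendant '[{"jaw":0,"linear":[0,0,0],"twist":0}]')|grep -E 'pos|ft_'
```

```text
position: [0.5309, -0.0315, 0.1476]
ft_force: [-2.7, -0.8, 5.3]
```

```bash
(python3 -m pendant '[{"jaw":0,"linear":[0,0.08,0],"twist":0},{"jaw":0,"linear":[0,0,0],"twist":0}]';python3 -m pendant '[{"jaw":0,"linear":[0,0.08,0],"twist":0},{"jaw":0,"linear":[0,0,0],"twist":0}]';python3 -m pendant '[{"jaw":0,"linear":[0,0.08,0],"twist":0},{"jaw":0,"linear":[0,0,0],"twist":0}]')|grep -E 'pos|ft_'
```

```text
position: [0.531, -0.0307, 0.1476]
ft_force: [-2.5, -1.4, 4.8]
position: [0.5311, -0.0299, 0.1476]
ft_force: [-2.1, -1.0, 4.8]
position: [0.5312, -0.0292, 0.1476]
ft_force: [-1.5, -0.8, 5.2]
```

```bash
(python3 -m pendant '[{"jaw":0,"linear":[0,0.08,0],"twist":0},{"jaw":0,"linear":[0,0,0],"twist":0}]';python3 -m pendant '[{"jaw":0,"linear":[0,0.08,0],"twist":0},{"jaw":0,"linear":[0,0,0],"twist":0}]';python3 -m pendant '[{"jaw":0,"linear":[0,0.08,0],"twist":0},{"jaw":0,"linear":[0,0,0],"twist":0}]')|grep -E 'pos|ft_'
```

```text
position: [0.5313, -0.0284, 0.1476]
ft_force: [-1.4, -0.6, 4.4]
position: [0.5314, -0.0276, 0.1476]
ft_force: [-2.4, -1.4, 5.5]
position: [0.5315, -0.0268, 0.1476]
ft_force: [-2.7, -0.8, 5.9]
```

```bash
(python3 -m pendant '[{"jaw":0,"linear":[0,0.08,0],"twist":0},{"jaw":0,"linear":[0,0,0],"twist":0}]';python3 -m pendant '[{"jaw":0,"linear":[0,0.08,0],"twist":0},{"jaw":0,"linear":[0,0,0],"twist":0}]';python3 -m pendant '[{"jaw":0,"linear":[0,0.08,0],"twist":0},{"jaw":0,"linear":[0,0,0],"twist":0}]')|grep -E 'pos|ft_'
```

```text
position: [0.5316, -0.026, 0.1476]
ft_force: [-2.4, -1.0, 5.5]
position: [0.5317, -0.0252, 0.1476]
ft_force: [-2.5, -1.6, 4.2]
position: [0.5318, -0.0245, 0.1476]
ft_force: [-2.1, -1.8, 4.6]
```

```bash
(python3 -m pendant '[{"jaw":0,"linear":[0,0.08,0],"twist":0},{"jaw":0,"linear":[0,0,0],"twist":0}]';python3 -m pendant '[{"jaw":0,"linear":[0,0.08,0],"twist":0},{"jaw":0,"linear":[0,0,0],"twist":0}]';python3 -m pendant '[{"jaw":0,"linear":[0,0.08,0],"twist":0},{"jaw":0,"linear":[0,0,0],"twist":0}]')|grep -E 'pos|ft_'
```

```text
position: [0.5319, -0.0237, 0.1476]
ft_force: [-1.5, -0.4, 4.7]
position: [0.532, -0.0229, 0.1476]
ft_force: [-2.9, -1.4, 4.3]
position: [0.5321, -0.0221, 0.1476]
ft_force: [-2.8, -1.4, 5.2]
```

```bash
(python3 -m pendant '[{"jaw":0,"linear":[0,0.08,0],"twist":0},{"jaw":0,"linear":[0,0,0],"twist":0}]';python3 -m pendant '[{"jaw":0,"linear":[0,0.08,0],"twist":0},{"jaw":0,"linear":[0,0,0],"twist":0}]';python3 -m pendant '[{"jaw":0,"linear":[0,0.08,0],"twist":0},{"jaw":0,"linear":[0,0,0],"twist":0}]')|grep -E 'pos|ft_'
```

```text
position: [0.5322, -0.0213, 0.1476]
ft_force: [-2.2, -1.1, 4.9]
position: [0.5323, -0.0205, 0.1476]
ft_force: [-2.8, -0.3, 5.9]
position: [0.5324, -0.0197, 0.1476]
ft_force: [-2.2, -1.3, 5.0]
```

```bash
(python3 -m pendant '[{"jaw":0,"linear":[0,0.08,0],"twist":0},{"jaw":0,"linear":[0,0,0],"twist":0}]';python3 -m pendant '[{"jaw":0,"linear":[0,0.08,0],"twist":0},{"jaw":0,"linear":[0,0,0],"twist":0}]';python3 -m pendant '[{"jaw":0,"linear":[0,0.08,0],"twist":0},{"jaw":0,"linear":[0,0,0],"twist":0}]')|grep -E 'pos|ft_'
```

```text
position: [0.5325, -0.0189, 0.1476]
ft_force: [-2.4, -0.8, 5.7]
position: [0.5326, -0.0181, 0.1476]
ft_force: [-2.9, -1.2, 5.7]
position: [0.5327, -0.0173, 0.1476]
ft_force: [-2.3, -1.7, 5.2]
```

```bash
(python3 -m pendant '[{"jaw":0,"linear":[0.02,0,-0.03],"twist":0},{"jaw":0,"linear":[0,0,0],"twist":0},{"jaw":0,"linear":[0,0,0],"twist":0}]';python3 -m pendant '[{"jaw":0,"linear":[0.04,0,0.03],"twist":0},{"jaw":0,"linear":[0,0,0],"twist":0},{"jaw":0,"linear":[0,0,0],"twist":0}]';python3 - <<'E'
from rig import robot
o=robot.get_obs();print('posn',o['position'],'ft_',o['ft_force'])
E
)|grep -E 'pos|ft_'
```

```text
position: [0.5327, -0.0172, 0.1477]
ft_force: [-1.9, -1.6, 3.2]
position: [0.5327, -0.0172, 0.1476]
ft_force: [-1.1, -1.5, 3.8]
posn [ 0.53274964 -0.01718516  0.14760493] ft_ [-1.08195239 -1.49690538  3.81927741]
```

```bash
(python3 -m pendant '[{"jaw":0,"linear":[0.06,0,0.03],"twist":0},{"jaw":0,"linear":[0,0,0],"twist":0},{"jaw":0,"linear":[0,0,0],"twist":0}]';python3 -m pendant '[{"jaw":0,"linear":[0.06,0,0.03],"twist":0},{"jaw":0,"linear":[0,0,0],"twist":0},{"jaw":0,"linear":[0,0,0],"twist":0}]')|grep -E 'pos|ft_'
```

```text
position: [0.5325, -0.0171, 0.1475]
ft_force: [-0.4, -1.6, 4.5]
position: [0.5321, -0.0171, 0.1471]
ft_force: [0.6, -2.0, 5.1]
```

```bash
(python3 -m pendant '[{"jaw":0,"linear":[0,0.08,0],"twist":0},{"jaw":0,"linear":[0,0,0],"twist":0}]';python3 -m pendant '[{"jaw":0,"linear":[0,0.08,0],"twist":0},{"jaw":0,"linear":[0,0,0],"twist":0}]';python3 -m pendant '[{"jaw":0,"linear":[0,0.08,0],"twist":0},{"jaw":0,"linear":[0,0,0],"twist":0}]')|grep -E 'pos|ft_'
```

```text
position: [0.5321, -0.0162, 0.1471]
ft_force: [0.2, -2.6, 3.4]
position: [0.5321, -0.0154, 0.147]
ft_force: [1.4, -3.2, 3.5]
position: [0.5322, -0.0145, 0.147]
ft_force: [1.3, -2.3, 3.2]
```

```bash
(python3 -m pendant '[{"jaw":0,"linear":[0,0.08,0],"twist":0},{"jaw":0,"linear":[0,0,0],"twist":0}]';python3 -m pendant '[{"jaw":0,"linear":[0,0.08,0],"twist":0},{"jaw":0,"linear":[0,0,0],"twist":0}]';python3 -m pendant '[{"jaw":0,"linear":[0,0.08,0],"twist":0},{"jaw":0,"linear":[0,0,0],"twist":0}]')|grep -E 'pos|ft_'
```

```text
position: [0.5322, -0.0137, 0.147]
ft_force: [1.3, -2.7, 2.6]
position: [0.5322, -0.0128, 0.1469]
ft_force: [2.6, -2.9, 2.1]
position: [0.5323, -0.012, 0.1469]
ft_force: [2.5, -1.9, 2.2]
```

```bash
(python3 -m pendant '[{"jaw":0,"linear":[0,0.08,0],"twist":0},{"jaw":0,"linear":[0,0,0],"twist":0}]';python3 -m pendant '[{"jaw":0,"linear":[0,0.08,0],"twist":0},{"jaw":0,"linear":[0,0,0],"twist":0}]';python3 -m pendant '[{"jaw":0,"linear":[0,0.08,0],"twist":0},{"jaw":0,"linear":[0,0,0],"twist":0}]')|grep -E 'pos|ft_'
```

```text
position: [0.5324, -0.0112, 0.1469]
ft_force: [2.4, -3.6, 1.5]
position: [0.5325, -0.0104, 0.1469]
ft_force: [3.0, -3.3, 1.8]
position: [0.5326, -0.0096, 0.1469]
ft_force: [3.1, -3.6, 1.4]
```

```bash
(python3 -m pendant '[{"jaw":0,"linear":[0,0.08,0],"twist":0},{"jaw":0,"linear":[0,0,0],"twist":0}]';python3 -m pendant '[{"jaw":0,"linear":[0,0.08,0],"twist":0},{"jaw":0,"linear":[0,0,0],"twist":0}]';python3 -m pendant '[{"jaw":0,"linear":[0,0.08,0],"twist":0},{"jaw":0,"linear":[0,0,0],"twist":0}]')|grep -E 'pos|ft_'
```

```text
position: [0.5327, -0.0088, 0.1469]
ft_force: [2.9, -2.6, 1.7]
position: [0.5328, -0.008, 0.1469]
ft_force: [3.5, -2.6, 0.6]
position: [0.5328, -0.0073, 0.1469]
ft_force: [3.6, -3.4, 1.5]
```

```bash
(python3 -m pendant '[{"jaw":0,"linear":[0,0.08,0],"twist":0},{"jaw":0,"linear":[0,0,0],"twist":0}]';python3 -m pendant '[{"jaw":0,"linear":[0,0.08,0],"twist":0},{"jaw":0,"linear":[0,0,0],"twist":0}]';python3 -m pendant '[{"jaw":0,"linear":[0,0.08,0],"twist":0},{"jaw":0,"linear":[0,0,0],"twist":0}]')|grep -E 'time|pos|ft_'
```

```text
time: 18.57
position: [0.5329, -0.0065, 0.1469]
ft_force: [3.3, -3.3, 1.4]
time: 18.73
position: [0.533, -0.0057, 0.1469]
ft_force: [3.2, -2.3, 0.4]
time: 18.9
position: [0.5331, -0.0049, 0.1469]
ft_force: [3.3, -2.7, 0.5]
```

```bash
(python3 -m pendant '[{"jaw":0,"linear":[0,0.08,0],"twist":0},{"jaw":0,"linear":[0,0,0],"twist":0}]';python3 -m pendant '[{"jaw":0,"linear":[0,0.08,0],"twist":0},{"jaw":0,"linear":[0,0,0],"twist":0}]';python3 -m pendant '[{"jaw":0,"linear":[0,0.08,0],"twist":0},{"jaw":0,"linear":[0,0,0],"twist":0}]')|grep -E 'pos|ft_'
```

```text
position: [0.5332, -0.0041, 0.1469]
ft_force: [4.1, -3.6, 0.5]
position: [0.5333, -0.0034, 0.1469]
ft_force: [2.9, -2.4, 0.6]
position: [0.5334, -0.0025, 0.1469]
ft_force: [3.6, -3.4, 1.0]
```

```bash
(python3 -m pendant '[{"jaw":0,"linear":[0,-0.2,0],"twist":0},{"jaw":0,"linear":[0,-0.25,0],"twist":0},{"jaw":0,"linear":[0,-0.25,0],"twist":0},{"jaw":0,"linear":[0,-0.25,0],"twist":0},{"jaw":0,"linear":[0,-0.25,0],"twist":0},{"jaw":0,"linear":[0,0,0],"twist":0},{"jaw":0,"linear":[0,0,0],"twist":0}]';python3 -m pendant '[{"jaw":0,"linear":[0,-0.08,0],"twist":0},{"jaw":0,"linear":[0,0,0],"twist":0}]';python3 -m pendant '[{"jaw":0,"linear":[0,-0.08,0],"twist":0},{"jaw":0,"linear":[0,0,0],"twist":0}]')|grep -E 'pos|ft_'
```

```text
position: [0.5318, -0.0135, 0.1468]
ft_force: [3.4, 0.5, 0.7]
position: [0.5317, -0.014, 0.1468]
ft_force: [5.2, 3.3, 0.4]
position: [0.5317, -0.0148, 0.1469]
ft_force: [5.3, 2.7, 0.3]
```

```bash
(python3 -m pendant '[{"jaw":0,"linear":[-0.03,-0.08,0],"twist":0},{"jaw":0,"linear":[0,0,0],"twist":0}]';python3 -m pendant '[{"jaw":0,"linear":[0,-0.08,0],"twist":0},{"jaw":0,"linear":[0,0,0],"twist":0}]';python3 -m pendant '[{"jaw":0,"linear":[0,-0.08,0],"twist":0},{"jaw":0,"linear":[0,0,0],"twist":0}]')|grep -E 'pos|ft_'
```

```text
position: [0.5316, -0.0155, 0.1469]
ft_force: [5.1, 2.8, 0.5]
position: [0.5315, -0.0163, 0.1468]
ft_force: [4.7, 1.7, 0.9]
position: [0.5314, -0.0172, 0.1468]
ft_force: [4.9, 3.2, 1.5]
```

```bash
(python3 -m pendant '[{"jaw":0,"linear":[0,-0.08,0],"twist":0},{"jaw":0,"linear":[0,0,0],"twist":0}]')|grep -E 'pos|ft_'
```

```text
position: [0.5313, -0.0179, 0.1468]
ft_force: [5.5, 2.4, 1.1]
```

```bash
(python3 -m pendant '[{"jaw":0,"linear":[0,-0.08,0],"twist":0},{"jaw":0,"linear":[0,0,0],"twist":0}]';python3 -m pendant '[{"jaw":0,"linear":[0,-0.08,0],"twist":0},{"jaw":0,"linear":[0,0,0],"twist":0}]';python3 -m pendant '[{"jaw":0,"linear":[0,-0.08,0],"twist":0},{"jaw":0,"linear":[0,0,0],"twist":0}]')|grep -E 'pos|ft_'
```

```text
position: [0.5312, -0.0187, 0.1468]
ft_force: [4.7, 2.4, -0.0]
position: [0.5311, -0.0195, 0.1469]
ft_force: [4.4, 2.7, 1.1]
position: [0.531, -0.0203, 0.1469]
ft_force: [3.8, 3.0, 0.9]
```

```bash
(python3 -m pendant '[{"jaw":0,"linear":[0,-0.08,0],"twist":0},{"jaw":0,"linear":[0,0,0],"twist":0}]';python3 -m pendant '[{"jaw":0,"linear":[0,-0.08,0],"twist":0},{"jaw":0,"linear":[0,0,0],"twist":0}]';python3 -m pendant '[{"jaw":0,"linear":[0,-0.08,0],"twist":0},{"jaw":0,"linear":[0,0,0],"twist":0}]')|grep -E 'pos|ft_'
```

```text
position: [0.5309, -0.0211, 0.1469]
ft_force: [4.4, 2.7, 0.9]
position: [0.5308, -0.0219, 0.1469]
ft_force: [4.6, 2.3, 1.8]
position: [0.5307, -0.0227, 0.1468]
ft_force: [4.8, 3.1, 1.3]
```

```bash
(python3 -m pendant '[{"jaw":0,"linear":[0,-0.08,0],"twist":0},{"jaw":0,"linear":[0,0,0],"twist":0}]';python3 -m pendant '[{"jaw":0,"linear":[0,-0.08,0],"twist":0},{"jaw":0,"linear":[0,0,0],"twist":0}]';python3 -m pendant '[{"jaw":0,"linear":[0,-0.08,0],"twist":0},{"jaw":0,"linear":[0,0,0],"twist":0}]')|grep -E 'pos|ft_'
```

```text
position: [0.5305, -0.0236, 0.1468]
ft_force: [4.8, 2.0, 1.3]
position: [0.5301, -0.0251, 0.1467]
ft_force: [3.9, 0.5, -0.0]
position: [0.5296, -0.0263, 0.1465]
ft_force: [2.5, 0.5, -1.6]
```

The force fell off and the knob dropped, so this is the notch. I'll lower gently and watch the forces.

```bash
(python3 -m pendant '[{"jaw":0,"linear":[0.06,0,0.06],"twist":0},{"jaw":0,"linear":[0,0,0],"twist":0}]';python3 -m pendant '[{"jaw":0,"linear":[0.08,0,0.07],"twist":0},{"jaw":0,"linear":[0,0,0],"twist":0}]')|grep -E 'pos|ft_'
```

```text
position: [0.5291, -0.0264, 0.1461]
ft_force: [2.1, 0.2, -0.9]
position: [0.5286, -0.0263, 0.1457]
ft_force: [2.5, 0.4, 0.3]
```

```bash
(python3 -m pendant '[{"jaw":0,"linear":[0.18,0,0.14],"twist":0},{"jaw":0,"linear":[0.18,0,0.14],"twist":0},{"jaw":0,"linear":[0,0,0],"twist":0}]';python3 -m pendant '[{"jaw":0,"linear":[0.22,0,0.21],"twist":0},{"jaw":0,"linear":[0.23,0,0.22],"twist":0},{"jaw":0,"linear":[0,0,0],"twist":0}]')|grep -E 'pos|ft_'
```

```text
position: [0.5255, -0.0273, 0.1431]
ft_force: [1.1, -6.9, -0.4]
position: [0.5206, -0.0272, 0.1383]
ft_force: [1.3, -7.0, -2.7]
```

```bash
(python3 -m pendant '[{"jaw":0,"linear":[0,-0.06,0],"twist":0},{"jaw":0,"linear":[0,0,0],"twist":0}]';python3 -m pendant '[{"jaw":0,"linear":[0,-0.06,0],"twist":0},{"jaw":0,"linear":[0,0,0],"twist":0}]')|grep -E 'pos|ft_'
```

```text
position: [0.5203, -0.0273, 0.1381]
ft_force: [1.2, -5.8, -0.7]
position: [0.5203, -0.0274, 0.1381]
ft_force: [1.8, -4.9, -2.5]
```

```bash
(python3 -m pendant '[{"jaw":0,"linear":[0,-0.1,0],"twist":0},{"jaw":0,"linear":[0,0,0],"twist":0}]';python3 -m pendant '[{"jaw":0,"linear":[0,-0.1,0],"twist":0},{"jaw":0,"linear":[0,0,0],"twist":0}]')|grep -E 'pos|ft_'
```

```text
position: [0.5203, -0.0275, 0.1381]
ft_force: [2.0, -3.8, -3.4]
position: [0.5204, -0.0277, 0.1382]
ft_force: [1.5, 0.4, -3.8]
```

Lateral force is relieved; I'll lower the rest of the way.

```bash
(python3 -m pendant '[{"jaw":0,"linear":[0.2,0,0.24],"twist":0},{"jaw":0,"linear":[0.2,0,0.24],"twist":0},{"jaw":0,"linear":[0,0,0],"twist":0}]';python3 -m pendant '[{"jaw":0,"linear":[0.17,0,0.25],"twist":0},{"jaw":0,"linear":[0.18,0,0.26],"twist":0},{"jaw":0,"linear":[0,0,0],"twist":0}]';python3 -m pendant '[{"jaw":0,"linear":[0.15,0,0.27],"twist":0},{"jaw":0,"linear":[0.14,0,0.27],"twist":0},{"jaw":0,"linear":[0,0,0],"twist":0}]')|grep -E 'pos|ft_'
```

```text
position: [0.5164, -0.0273, 0.1334]
ft_force: [1.5, 0.7, -2.1]
position: [0.5128, -0.0271, 0.1282]
ft_force: [2.5, 1.3, -1.8]
position: [0.5098, -0.0269, 0.1227]
ft_force: [2.2, 1.3, -1.8]
```

```bash
(python3 -m pendant '[{"jaw":0,"linear":[0.1,0,0.2],"twist":0},{"jaw":0,"linear":[0.08,0,0.2],"twist":0},{"jaw":0,"linear":[0,0,0],"twist":0}]';python3 -m pendant '[{"jaw":0,"linear":[0.04,0,0.1],"twist":0},{"jaw":0,"linear":[0,0,0],"twist":0}]';python3 -m pendant '[{"jaw":0,"linear":[0.04,0,0.1],"twist":0},{"jaw":0,"linear":[0,0,0],"twist":0},{"jaw":0,"linear":[0,0,0],"twist":0}]')|grep -E 'pos|ft_'
```

```text
position: [0.5081, -0.0268, 0.1188]
ft_force: [1.3, 1.0, -1.3]
position: [0.5078, -0.0268, 0.118]
ft_force: [0.5, 1.7, -1.2]
position: [0.5076, -0.0267, 0.1172]
ft_force: [0.5, 1.9, 0.6]
```

```bash
(python3 -m pendant '[{"jaw":0,"linear":[0.02,0,0.06],"twist":0},{"jaw":0,"linear":[0,0,0],"twist":0},{"jaw":0,"linear":[0,0,0],"twist":0}]';python3 -m pendant '[{"jaw":0,"linear":[0,0,0.05],"twist":0},{"jaw":0,"linear":[0,0,0],"twist":0},{"jaw":0,"linear":[0,0,0],"twist":0}]')|grep -E 'pos|ft_'
```

```text
position: [0.5075, -0.0267, 0.117]
ft_force: [0.1, 0.9, 4.7]
position: [0.5076, -0.0268, 0.1167]
ft_force: [-2.3, 1.6, 7.6]
```

```bash
(python3 -m pendant '[{"jaw":0,"linear":[0,0,-0.04],"twist":0},{"jaw":0.5,"linear":[0,0,0],"twist":0},{"jaw":0.5,"linear":[0,0,0],"twist":0},{"jaw":0.5,"linear":[0,0,0],"twist":0},{"jaw":0.5,"linear":[0,0,0],"twist":0},{"jaw":0.5,"linear":[0,0,0],"twist":0}]';python3 -m pendant '[{"jaw":0.5,"linear":[0,0,-1],"twist":0},{"jaw":0.5,"linear":[0,0,-2],"twist":0},{"jaw":0.5,"linear":[0,0,-3],"twist":0},{"jaw":0.5,"linear":[0,0,-3],"twist":0},{"jaw":0.5,"linear":[0,0,-2],"twist":0},{"jaw":0.5,"linear":[0,0,0],"twist":0},{"jaw":0.5,"linear":[0,0,0],"twist":0}]')|grep -E 'time|pos|ft_|width'
python3 - <<'E'
from h import *
w=shot('wrist','w9'); s=shot('side','d9')
a=s['color'][150:245,205:290]; b=w['color'][100:384,60:440]
cv2.imwrite('pics/x9.png',np.hstack([cv2.resize(a,(360,402),interpolation=2),cv2.resize(b,(440,402))]))
E
```

```text
time: 26.4
position: [0.5075, -0.0269, 0.1163]
ft_force: [-0.3, -0.7, 0.6]
grip_width: 0.0407
time: 26.98
position: [0.5084, -0.027, 0.2283]
ft_force: [0.1, -0.1, -0.1]
grip_width: 0.0434
```

View pics/x9.png

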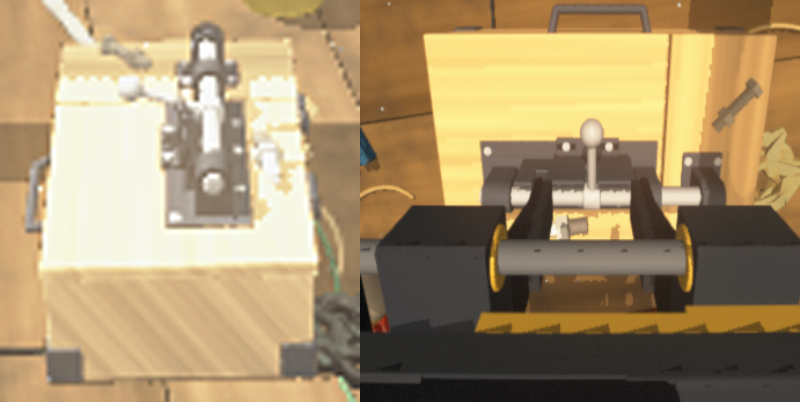

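The bolt is in the keeper, with the knob at (592,132) in the far notch and the loose parts undisturbed. I'll check the knob's height.

Run:
```python
from h import *
c=np.load('w9.npz');C=np.linalg.inv(c['view'])[:3,3]
p=pt(c,60+(592-360)*380/440,100+132*284/402,1);e=(p-C)/np.linalg.norm(p-C);k=p+e*.01;d=k-[.5011,-.0731,.151]
print(k,'chest dx,dy,dz',d[0]*.9919-d[1]*.1273,d[0]*.1273+d[1]*.9919,d[2])
```

```text
[ 0.5064607  -0.02551393  0.1505385 ] chest dx,dy,dz -0.0007404287365589853 0.04788303696950937 -0.0004615029698297468
```

The knob is at its fully-down height, 48 mm across, so I'm handing the job in.

```bash
python3 -c "
from rig import robot
print(robot.hand_in())"
```

```text
the job is handed in; nothing more can be done
None
```

The chest is bolted and the job is handed in: the bolt is about 48 mm across in the keeper, the handle is fully down in the far notch and the knob is released; the hex bolt, spark plug and tape were never touched.

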